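Square up a pile of well plates in the stacking stand

ROBOT

A 6-joint arm with a two-finger parallel gripper is mounted at the origin on the work surface. World frame = base frame: x ahead of the robot, y to its left, z up, the work surface at z = 0. Lengths are in m, angles in degrees, forces in N, time in s.
With the tool pointing down it reaches from about 0.3 to 0.75 m from the base axis. Payload 8.5 kg.
Tool frame: the origin (TCP) lies midway between the tips of the shut fingers; the grasp point (between the pads) lies grasp_offset behind it (grasp_offset is the distance from the TCP to the grasp point, in m); z points along the fingers, y is the line along which they close (so a half turn about z gives the same grasp; the last joint's range is limited). The gripper opens to 85 mm and grips with 20 to 120 N. Pads are 22 mm wide; open, the fingers measure 114 mm over their backs; the gripper's body (76 mm by 85 mm) begins 54 mm behind the grasp point. The pads swing forward as they close: fully open they stand 13 mm farther back than shut.
Start: joints at [-86.534, 21.807, 74.336, -0, 83.858, -12.336], TCP at [0.15, -0.529, 0.231] pointing down, gripper open.
Joint ranges: [-178.18, 178.18], [-50.72, 133.34], [12.68, 142.11], [-81.47, 261.47], [9.98, 163.14], [-165.26, 165.26]. Speed limits (degrees/s): [136.94, 136.94, 180, 180, 180, 180].

INTERFACE

Orientations are given as a 3x3 rotation matrix whose columns are the frame's x, y, z axes.
In Python, from rig import observe, get_image, camera_params, close_job, grasp_offset gives the robot as it stands.
- The arm moves only by the shell command python3 -m handwheel 'ROWS' [OPENING] [FORCE]. ROWS is JSON, a list of rows, each a list of 2 entries, a list of its own where there are three numbers: the shift along the tool's x, y, z as a fraction of full scale, then the turn, a rotation vector about the tool's x, y, z as a fraction of full scale. In form: [[[dx, dy, dz], [ax, ay, az]], ...]. A call has 1 to 10 rows; each row is the pose to reach, as a shift and turn from the pose commanded when the call began, along the tool's axes at that moment, turning the shorter way round; what a row does not reach only later rows make up. Full scale, the value 1, is 0.5 m for a shift and pi rad for a turn. A row lasts 1/10 s, in which the tool goes at most 50 mm and 8.59 degrees, less where a joint would pass 70% of its speed; a pose out of reach is approached as far as the arm can. A call with a number of a shift or a turn outside -1 to 1 is refused whole. A call with a gripper value outside its range is refused whole. OPENING is the opening, from 0 (shut) to 1 (fully open), set as the call begins (- or left out, the last holds). The fingers move at their own pace and stop on an object; FORCE is the grip in N (left out, the last holds). Time passes only in rows, so rows that repeat a pose let the fingers close. It gives the time, the measured TCP pose, the force, the opening and the grip force at its end, in the units of the state.
- observe(): the state, without advancing time (a new reading comes with each control period).
- get_image(name): name is "scene" or "side" or "wrist"; returns (picture, depth): 400x640x3 uint8, red, green, blue; 400x640 float32, m along the optical axis (not along the pixel's ray), 0 where there is no reading.
- camera_params(name): a dict with "K" (3x3 intrinsics, pixels), "R" (3x3) and "t" (3): a world point X has camera coordinates R X + t. Camera axes: x right, y down, z forward; pixel columns grow to the right and rows downward; lengths in m; the calibration is good to about 2 mm. A picture is of the moment at which its call begins: read the wrist's pose just before it. camera_params takes no time and is no camera call; for the wrist camera it gives the pose at the moment of the call.
- close_job(): hands the job in; it is judged then, once.
The state is a dict: "time_s": time; "q": joint angles; "qvel": joint speeds; "joint_efforts": joint torques, N m; "position": TCP position; "tool_rot": TCP orientation; "ft_force": force on the tool from outside, world axes, zero at the start; "wrist_torque": the same for the moment, N m; "grip_width": finger opening in m; "gripper_force": force on a finger pad.
Only numpy, scipy, OpenCV 4.12 (cv2) and the standard library are available. Lean on these libraries where they do the work, as an engineer would, in place of code of your own. Each camera call takes 0.05 s, during which the arm holds its last target. There are 200 camera calls.

TASK

Slide the well plate from the loading ledge onto the two plates that lie askew in the stacking stand, and square up the whole pile of three, so that every plate lies flat and flush against both the back fence and the side fence. The plates are brittle: push slowly and gently, do not tip the plates over, and leave everything else on the table where it is.

Things in the scene. Friction and masses are not known exactly. Their poses are not given: they have to be found in the camera images.
- stand: fixed dark steel stacking stand, open towards the robot (-x). Its origin, on the table, is exactly under the centre of a squared pile. Its floor is 8 mm thick, from x = -87 to +53 mm and y = -76 to +120 mm. An L of two upright fences stands on it and a loading ledge beside it, beyond an open gap over the floor
- back_fence (a point): middle of the upper edge of the back fence's inner face, which faces the stand's -x; in the stand's frame (43, -17, 58) mm; the fence is 58 mm high above the table, 10 mm thick and runs from y = -76 to +42 mm
- side_fence (a point): middle of the upper edge of the side fence's inner face, which faces the stand's +y; in the stand's frame (-8.5, -64, 58) mm; the fence is 58 mm high above the table, 12 mm thick and runs from x = -70 to +53 mm
- ledge (a point): centre of the flat top of the loading ledge, a solid dark block; in the stand's frame (-25, 207.5, 46) mm; the top is 46 mm above the table and measures 150 mm in x (-100 to +50) by 175 mm in y (+120 to +295)
- plate_low: lidded white six-well plate, a flat rigid slab 86 mm (its x) by 128 mm (its y) by 18 mm (z), about 75 g, brittle (it cracks at 28 N: meet the fences at about 15 mm per s); origin at the centre of its underside; it lies on the floor of the stand, askew, a little off both fences; squared up, its origin is at (0, 0, 8 mm) in the stand's frame
- plate_mid: lidded white six-well plate, a flat rigid slab 86 mm (its x) by 128 mm (its y) by 18 mm (z), about 75 g, brittle (it cracks at 28 N: meet the fences at about 15 mm per s); origin at the centre of its underside; it lies askew on top of plate_low; squared up, its origin is at (0, 0, 26 mm) in the stand's frame
- plate_loose: lidded white six-well plate, a flat rigid slab 86 mm (its x) by 128 mm (its y) by 18 mm (z), about 75 g, brittle (it cracks at 28 N: meet the fences at about 15 mm per s); origin at the centre of its underside; it lies askew on the loading ledge, 46 mm above the table, and must become the top of the pile; squared up, its origin is at (0, 0, 44 mm) in the stand's frame
- big_dish: closed glass dish, a disc 90 mm across and 18 mm high, between the stand and the robot; origin at the centre of its underside
- small_dish: closed glass dish 60 mm across and 14 mm high, beyond the stand; origin at the centre of its underside
- jar: amber glass jar 60 mm across and 70 mm tall, beyond the stand; origin at the centre of its underside
- black_block: round black specimen block 100 mm across and 34 mm high, to the left of the stand; origin at the centre of its underside
- spatula: flat steel laboratory spatula 170 mm long, 22 mm wide and 5 mm thick, its origin near its middle, lying on the table to the right of the stand
Things that resemble listed ones, but are neither listed nor needed, are in the scene too. What is shaped like the plate_loose but pink or red is not meant.

How it is judged:
By the outcome, as a careful person would: the job done as asked, in the order asked, and still so for the second after the job is handed in, with the robot touching nothing.
It also fails if it takes over 72 s, if anything falls off the work surface, if the arm or the gripper's body presses on something with over 40 N, if the wrist force passes 120 N, or if a joint passes its speed limit or range.

## Working session

There is one attempt and no reset: what is moved stays moved. The work goes in short steps, Python scripts to look and compute and a shell command to move; the robot and the scene stay as the last step left them, time stands still between calls to the robot, and variables do not carry over. Pictures are saved under pics/ and viewed, at most 10 in all, crops included, and the job is handed in when it is done.

```bash
mkdir -p pics; ls; python3 - <<'E'
from rig import *
import cv2,numpy as np
print(observe()); print(grasp_offset)
for n in ("scene","side"):
    p,d=get_image(n); cv2.imwrite(f"pics/{n}0.png",p[:,:,::-1]); np.save(f"pics/{n}0.npy",d)
    c=camera_params(n); print(n,c); np.savez(f"pics/{n}0cam.npz",**c)
E
```

```text
pics
{'time_s': 0.0, 'q': array([-8.65346045e+01,  2.18404146e+01,  7.43857413e+01,  6.21984985e-05,
        8.38589236e+01, -1.23346790e+01]), 'qvel': array([-0.00578575, -0.07612267, -0.10099979, -0.05568431,  0.01568185,
       -0.01659918]), 'joint_efforts': array([ 1.15953011e-03, -4.48458588e+01, -2.31277120e+01, -1.35873570e-04,
        4.77587091e-03,  4.26280707e-06]), 'position': array([ 0.14974423, -0.52890688,  0.23071137]), 'tool_rot': array([[ 9.62217685e-01,  2.72281321e-01, -8.86794550e-05],
       [ 2.72281150e-01, -9.62216596e-01,  1.48226679e-03],
       [ 3.18264716e-04, -1.45040906e-03, -9.99998898e-01]]), 'ft_force': array([-0.43451944,  0.13923281,  0.23571442]), 'wrist_torque': array([-0.00323718,  0.02442832, -0.00628689]), 'gripper_force': 0.0, 'grip_width': 0.08490939955147461}
0.0187
scene {'K': array([[391.12499813,   0.        , 328.10082999],
       [  0.        , 391.12499813, 201.45135657],
       [  0.        ,   0.        ,   1.        ]]), 'R': array([[ 0.47315653,  0.88083242,  0.01603593],
       [ 0.76004341, -0.39893263, -0.51301732],
       [-0.44548503,  0.2549255 , -0.85822845]]), 't': array([-0.26093569, -0.32765803,  1.38691667])}
side {'K': array([[389.55180869,   0.        , 324.16122195],
       [  0.        , 389.55180869, 197.94789335],
       [  0.        ,   0.        ,   1.        ]]), 'R': array([[-0.91879505, -0.39473043,  0.00188172],
       [-0.22817285,  0.52720498, -0.81853043],
       [ 0.32210682, -0.75249106, -0.57446009]]), 't': array([0.48577863, 0.14899285, 0.74447471])}
```

View pics/scene0.png

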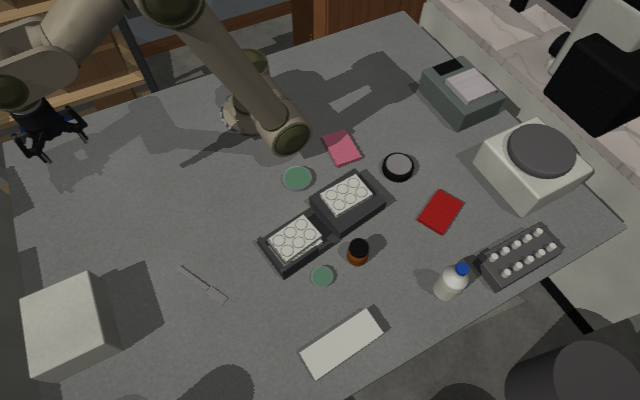

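View pics/side0.png

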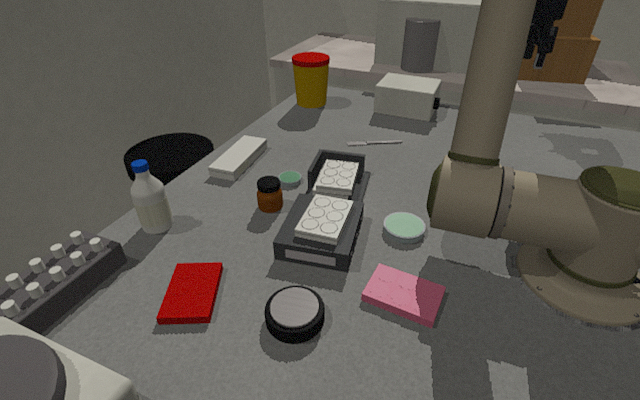

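The scene picture shows the white six-well plates in the stand at about (295,240) and on the ledge at (345,195). The pink slab at (342,148) and the red one at (440,212) are decoys. The side view agrees, with the loose plate at (325,217) and the pile at (338,177).

```bash
cat > h.py <<'E'
import numpy as np,cv2
def cloud(p,d,c):
    v,u=np.nonzero(d>0); z=d[v,u]; K=c["K"]
    X=np.c_[(u-K[0,2])/K[0,0]*z,(v-K[1,2])/K[1,1]*z,z]
    return (X-c["t"])@c["R"], p[v,u]
def topdown(X,C,x0,x1,y0,y1,r):
    # image rows: x decreasing downwards; cols: y decreasing rightwards (robot's view)
    W=int((y1-y0)/r);H=int((x1-x0)/r); im=np.zeros((H,W,3),np.uint8); z=np.full((H,W),np.nan)
    o=np.argsort(X[:,2]); X=X[o];C=C[o]
    c=((y1-X[:,1])/r).astype(int); q=((x1-X[:,0])/r).astype(int)
    m=(c>=0)&(c<W)&(q>=0)&(q<H); im[q[m],c[m]]=C[m]; z[q[m],c[m]]=X[m,2]
    return im,z
E
python3 - <<'E'
from h import *
for n in("scene","side"):
    c=np.load(f"pics/{n}0cam.npz");d=np.load(f"pics/{n}0.npy");p=cv2.imread(f"pics/{n}0.png")
    X,C=cloud(p,d,c)
    K=c["K"]
    px=dict(scene=[(345,195),(295,240),(297,178),(322,276),(358,252),(398,167)],side=[(325,217),(338,177),(404,228),(290,179),(269,195),(295,312)])[n]
    for u,v in px:
        z=d[v,u]; print(n,(u,v),(np.linalg.inv(K)@[u,v,1]*z-c["t"])@c["R"])
    w=(C.min(1)>120)&(X[:,2]>.03)&(X[:,2]<.12)&(X[:,0]>.3)&(X[:,0]<.7)&(abs(X[:,1])<.35)
    mask=np.zeros(d.shape,np.uint8); v,u=np.nonzero(d>0); mask[v[w],u[w]]=1
    k,l,s,_=cv2.connectedComponentsWithStats(mask)
    for i in range(1,k):
        if s[i,4]>80:
            P=X[(l[v,u]==i)]; print(s[i],cv2.minAreaRect(P[:,:2].astype(np.float32)*1000),np.percentile(P[:,2],[5,50,95]))
E
```

```text
scene (345, 195) [0.49320926 0.0859053  0.06173571]
scene (295, 240) [ 0.54705239 -0.10214507  0.04380562]
scene (297, 178) [3.45664615e-01 1.87334168e-04 1.57934482e-02]
scene (322, 276) [ 0.66345458 -0.0791535   0.01146348]
scene (358, 252) [0.66695141 0.02698015 0.06654324]
scene (398, 167) [0.46444943 0.29556642 0.03059405]
[ 320  174   52   42 1107] ((485.38671875, 91.92728424072266), (97.60771179199219, 132.95242309570312), 5.008416652679443) [0.06045185 0.0638486  0.06696318]
[ 269  215   53   46 1215] ((537.3924560546875, -99.9124526977539), (87.17772674560547, 126.02105712890625), 10.853675842285156) [0.04086622 0.04392557 0.04687076]
side (325, 217) [0.48305651 0.10230627 0.06636037]
side (338, 177) [ 0.5256139  -0.07759196  0.04760032]
side (404, 228) [0.33663697 0.01772859 0.02164693]
side (290, 179) [ 0.65309248 -0.06792889  0.01546698]
side (269, 195) [0.63978798 0.05720973 0.04865767]
side (295, 312) [0.44496225 0.31473931 0.03507329]
[316 159  43  31 935] ((533.6614990234375, -98.06368255615234), (85.384033203125, 126.67164611816406), 11.415276527404785) [0.04426759 0.04598121 0.04748031]
[ 295  194   58   45 1654] ((491.7248229980469, 91.8255386352539), (94.9800796508789, 131.26181030273438), 5.433337688446045) [0.06421081 0.06585558 0.06719183]
[ 271  287   48   39 1423] ((452.0647888183594, 303.316650390625), (77.82828521728516, 77.56830596923828), 88.43045806884766) [0.03417797 0.03557466 0.0370149 ]
```

```bash
python3 -m handwheel '[[[0.84,-0.76,-0.24],[0,0,0]],[[0.84,-0.76,-0.24],[0,0,0]],[[0.84,-0.76,-0.24],[0,0,0]],[[0.84,-0.76,-0.24],[0,0,0]],[[0.84,-0.76,-0.24],[0,0,0]],[[0.84,-0.76,-0.24],[0,0,0]],[[0.84,-0.76,-0.24],[0,0,0]],[[0.84,-0.76,-0.24],[0,0,0]],[[0.84,-0.76,-0.24],[0,0,0]],[[0.84,-0.76,-0.24],[0,0,0]]]' 0.5 20; python3 - <<'E'
from rig import *
o=observe();print(o["position"],o["q"],o["tool_rot"],o["time_s"],o["ft_force"])
E
```

```text
time_s: 1.1
position: [0.4099, -0.1126, 0.3353]
tool_rot: [[0.962, 0.272, -0.0], [0.272, -0.962, 0.0], [-0.0, -0.0, -1.0]]
ft_force: [1.0, -1.6, -0.2]
grip_width: 0.0426
gripper_force: 0.0
[ 0.40990799 -0.11263732  0.33533777] [-3.14094772e+01  5.35373618e+00  7.96439274e+01 -1.80560883e-03
  9.50058717e+01  4.27973629e+01] [[ 9.62251238e-01  2.72162727e-01 -6.90208301e-05]
 [ 2.72162728e-01 -9.62251240e-01  5.36242926e-06]
 [-6.49559260e-05 -2.39449016e-05 -9.99999998e-01]] 1.1 [ 1.02286007 -1.56635816 -0.21312955]
```

```bash
python3 -m handwheel '[[[0.12,-0.16,-0.06],[0,0,0]],[[0.12,-0.16,-0.06],[0,0,0]],[[0.12,-0.16,-0.06],[0,0,0]],[[0.12,-0.16,-0.06],[0,0,0]]]'; python3 - <<'E'
from rig import *
from h import *
c=camera_params("wrist");p,d=get_image("wrist")
p=p[:,:,::-1].copy()
cv2.imwrite("pics/w1.png",p);np.save("pics/w1.npy",d);np.savez("pics/w1cam.npz",**c);print(c, d.min(),d.max())
E
```

```text
time_s: 1.5
position: [0.4455, -0.0204, 0.3648]
tool_rot: [[0.961, 0.275, -0.0], [0.275, -0.961, -0.0], [-0.0, 0.0, -1.0]]
ft_force: [-0.6, 0.7, 0.4]
grip_width: 0.0428
gripper_force: 0.0
{'K': array([[339.278387  ,   0.        , 322.35949096],
       [  0.        , 339.278387  , 196.18637428],
       [  0.        ,   0.        ,   1.        ]]), 'R': array([[ 0.27565743, -0.96125379, -0.00203186],
       [-0.92585556, -0.2660735 ,  0.2683214 ],
       [-0.25846559, -0.07208358, -0.96332731]]), 't': array([-0.14073344,  0.33746558,  0.62100505])} 0.0 0.63433427
```

View pics/w1.png

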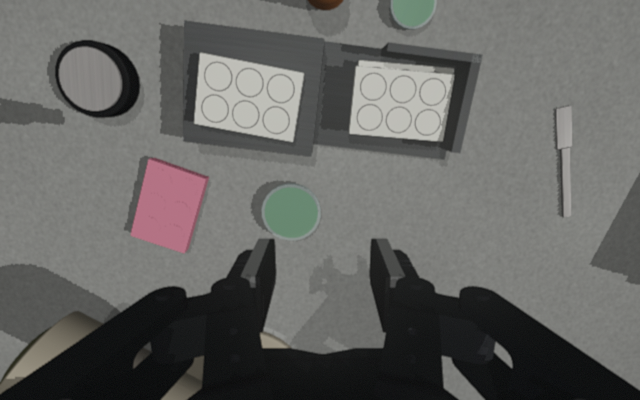

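The wrist view shows both white plates clearly: the loose one at (248,97) on the ledge and the pile at (402,100) in the L of fences. The pink decoy is at (170,205). I'll enlarge the stand area.

```bash
python3 - <<'E'
from h import *
p=cv2.imread("pics/w1.png")[5:170,175:490]
p=cv2.convertScaleAbs(p,alpha=1.6)
cv2.imwrite("pics/w1c.png",cv2.resize(p,None,fx=2.5,fy=2.5,interpolation=cv2.INTER_CUBIC))
E
```

```text
(no output)
```

View pics/w1c.png

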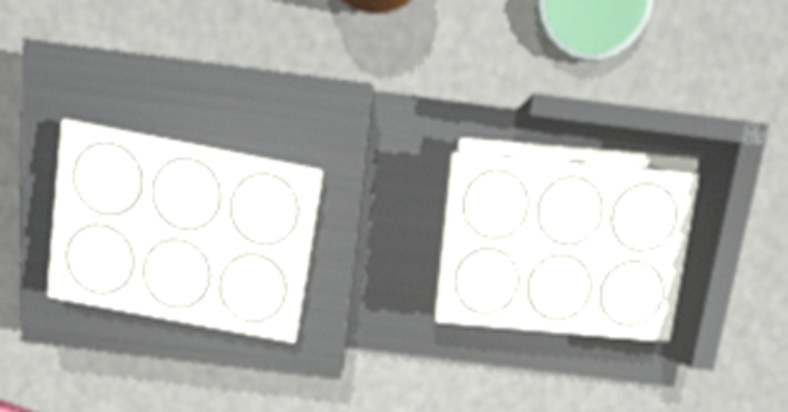

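```bash
cat > fit.py <<'E'
from h import *
from scipy.optimize import least_squares
def ray(uv,z,c):
    d=np.linalg.inv(c["K"])@[uv[0],uv[1],1]; R=c["R"]; o=-R.T@c["t"]; d=R.T@d
    return (o+d*(z-o[2])/d[2])[:2]
def rig2(A,B):  # world = R(th) A + t
    f=lambda q:(A@np.array([[np.cos(q[2]),np.sin(q[2])],[-np.sin(q[2]),np.cos(q[2])]])+q[:2]-B).ravel()
    s=least_squares(f,[.5,-.1,-.2]); return s.x,s.fun.reshape(-1,2)
def tostand(P,q):
    c,s=np.cos(q[2]),np.sin(q[2]); return (np.atleast_2d(P)-q[:2])@np.array([[c,-s],[s,c]])
PL=np.array([[43,64],[43,-64],[-43,-64],[-43,64]])/1000
E
python3 - <<'E'
from fit import *
c=np.load("pics/w1cam.npz")
L=lambda l:[(a/2.5+175-.3,b/2.5+5-.3) for a,b in l]
led=[ray(u,.046,c) for u in L([(23,40),(372,85),(345,377),(23,340)])]
fen=[ray(u,.058,c) for u in L([(765,125),(533,97),(712,368),(740,143)])]
A=np.array([[50,295],[50,120],[-100,120],[-100,295],[53,-76],[53,42],[-70,-76],[43,-64]])/1000
q,r=rig2(A,np.array(led+fen)); print("stand",q[:2],np.degrees(q[2])); print((r*1000).round(1))
for n,z,l in (("loose",.064,[(63,119),(323,170),(296,343),(48,297)]),("mid",.044,[(453,152),(697,173),(668,340),(437,323)])):
    B=np.array([ray(u,z,c) for u in L(l)]); p,r=rig2(PL,B)
    print(n,p[:2],np.degrees(p[2]),"in stand",tostand(p[:2],q)*1000,np.degrees(p[2]-q[2]),"res",(r*1000).round(1).tolist())
    print((tostand(B,q)*1000).round(0).tolist())
print("low corner",tostand([ray(u,.026,c) for u in L([(460,138),(697,158)])],q)*1000)
# tool axes for stand
print(np.cos(q[2]),np.sin(q[2]))
E
```

```text
stand [ 0.55564278 -0.10738485] 9.299805978723844
[[ 0.4  0.7]
 [ 0.8 -0.6]
 [-2.2  1.5]
 [-1.8  1.5]
 [ 1.5 -2. ]
 [ 1.8  0.6]
 [-1.1 -1.4]
 [ 0.7 -0.4]]
loose [0.48930722 0.09104848] 5.530451380997073 in stand [[-33.39674272 206.54503086]] -3.7693545977267715 res [[-0.1, -0.1], [-0.0, 0.0], [0.0, 0.4], [0.1, -0.3]]
[[14.0, 268.0], [5.0, 140.0], [-81.0, 145.0], [-72.0, 274.0]]
mid [ 0.53647716 -0.09938336] 11.619257681214535 in stand [[-17.62067119  10.99348825]] 2.3194517024906904 res [[-0.5, 0.8], [0.3, -0.8], [0.1, -1.2], [0.1, 1.2]]
[[23.0, 76.0], [28.0, -50.0], [-58.0, -54.0], [-63.0, 72.0]]
low corner [[ 32.36694007  71.74239602]
 [ 37.22248345 -55.05066605]]
0.9868562636417987 0.16160047930296687
```

Stand: (0.556, −0.107), yaw 9.3°. In its frame the loose plate sits at (−33, 207) mm, yaw −3.8°, and the mid plate at (−18, 11) mm, yaw +2.3°. The loose plate's x keeps it clear of the back fence's end as it slides in. I'll go behind its +y end, with the fingers spread along stand x.

```bash
cat > st.py <<'E'
from rig import *
from fit import *
q=[.5556,-.1074,np.radians(9.3)]
def st():
    o=observe();R=o["tool_rot"]
    print("t",round(o["time_s"],2),"stand mm",(tostand(o["position"][:2],q)*1000).round(1),"z",round(o["position"][2]*1000,1),"ang x",round(np.degrees(np.arctan2(R[1,0],R[0,0]))-9.3,2),"F stand",(tostand(o["ft_force"][:2],[0,0,q[2]])).round(2),round(o["ft_force"][2],2),"tilt",R[2,:2].round(3))
if __name__=="__main__": st()
E
python3 -m handwheel '[[[0.172,-0.375,0.53],[0,0,-0.463]],[[0.172,-0.375,0.53],[0,0,-0.463]],[[0.172,-0.375,0.53],[0,0,-0.463]],[[0.172,-0.375,0.53],[0,0,-0.463]],[[0.172,-0.375,0.53],[0,0,-0.463]],[[0.172,-0.375,0.53],[0,0,-0.463]],[[0.172,-0.375,0.53],[0,0,-0.463]],[[0.172,-0.375,0.53],[0,0,-0.463]],[[0.172,-0.375,0.53],[0,0,-0.463]],[[0.172,-0.375,0.53],[0,0,-0.463]]]'; python3 st.py
```

```text
time_s: 2.55
position: [0.477, 0.1808, 0.0992]
tool_rot: [[-0.162, 0.987, -0.002], [0.987, 0.162, -0.001], [-0.0, -0.002, -1.0]]
ft_force: [-0.1, -0.5, 0.1]
grip_width: 0.0427
gripper_force: 0.0
t 2.55 stand mm [[-31.  297.1]] z 99.2 ang x 90.03 F stand [[-0.15 -0.49]] 0.05 tilt [-0.    -0.002]
```

```bash
python3 -m handwheel '[[[0,0,0.05],[0,0,0]],[[0,0,0.09],[0,0,0]],[[0,0,0.1],[0,0,0]],[[-0.006,0,0.1],[0,0,0]],[[-0.012,0,0.1],[0,0,0]],[[-0.018,0,0.1],[0,0,0]],[[-0.023,0,0.1],[0,0,0]],[[-0.027,0,0.1],[0,0,0]],[[-0.031,0,0.1],[0,0,0]],[[-0.035,0,0.1],[0,0,0]]]'; python3 st.py
python3 -m handwheel '[[[-0.005,0,0],[0,0,0]],[[-0.010,0,0],[0,0,0]],[[-0.016,0,0],[0,0,0]],[[-0.022,0,0],[0,0,0]],[[-0.028,0,0],[0,0,0]],[[-0.034,0,0],[0,0,0]],[[-0.04,0,0],[0,0,0]],[[-0.046,0,0],[0,0,0]],[[-0.052,0,0],[0,0,0]],[[-0.058,0,0],[0,0,0]]]' ; python3 st.py
python3 - <<'E'
from rig import *
from h import *
p,d=get_image("side");cv2.imwrite("pics/s2.png",cv2.resize(p[130:280,240:440,::-1],None,fx=4,fy=4))
E
```

```text
time_s: 3.55
position: [0.4798, 0.1652, 0.0501]
tool_rot: [[-0.159, 0.987, 0.0], [0.987, 0.159, 0.0], [0.0, 0.0, -1.0]]
ft_force: [0.0, 0.8, 0.4]
grip_width: 0.043
gripper_force: 0.4
t 3.55 stand mm [[-30.7 281.2]] z 50.1 ang x 89.84 F stand [[0.17 0.81]] 0.38 tilt [0. 0.]
time_s: 4.55
position: [0.4845, 0.1363, 0.0499]
tool_rot: [[-0.159, 0.987, -0.0], [0.987, 0.159, -0.0], [0.0, -0.0, -1.0]]
ft_force: [0.2, 0.3, -0.6]
grip_width: 0.0426
gripper_force: 0.3
t 4.55 stand mm [[-30.8 252. ]] z 49.9 ang x 89.84 F stand [[0.25 0.3 ]] -0.59 tilt [ 0. -0.]
```

View pics/s2.png

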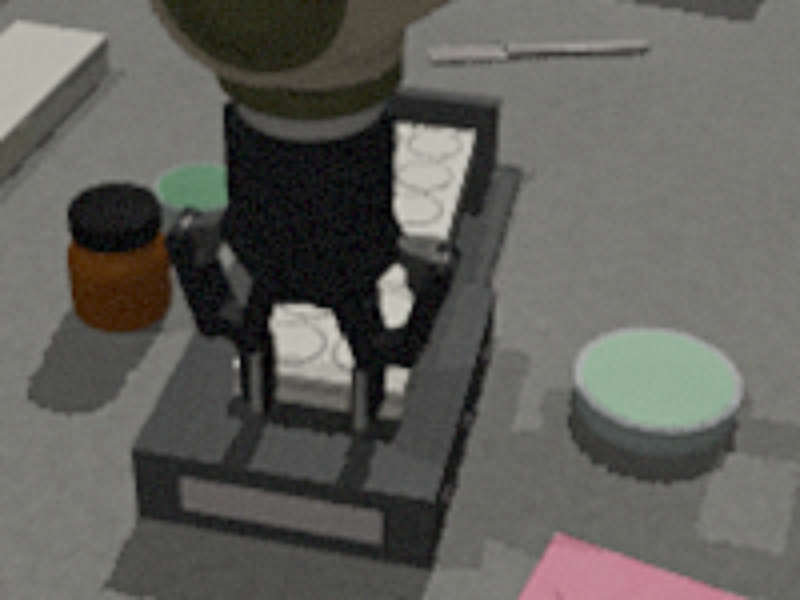

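The fingers (crop (255,395) and (365,410)) sit squarely behind the loose plate's end, and force is low. Continuing.

```bash
for i in 1 2 3; do python3 -m handwheel '[[[-0.006,0,0],[0,0,0]],[[-0.012,0,0],[0,0,0]],[[-0.018,0,0],[0,0,0]],[[-0.024,0,0],[0,0,0]],[[-0.03,0,0],[0,0,0]],[[-0.036,0,0],[0,0,0]],[[-0.042,0,0],[0,0,0]],[[-0.048,0,0],[0,0,0]],[[-0.054,0,0],[0,0,0]],[[-0.06,0,0],[0,0,0]]]' >/dev/null; python3 st.py; done
```

```text
t 5.6 stand mm [[-30.9 222. ]] z 50.0 ang x 89.84 F stand [[ 0.51 -0.3 ]] -0.53 tilt [0. 0.]
t 6.6 stand mm [[-31. 192.]] z 50.0 ang x 89.84 F stand [[0.18 0.36]] 0.66 tilt [ 0. -0.]
t 7.6 stand mm [[-31.1 162. ]] z 49.9 ang x 89.84 F stand [[0.49 1.3 ]] 0.33 tilt [-0. -0.]
```

```bash
for i in 1 2; do python3 -m handwheel '[[[-0.006,0,0],[0,0,0]],[[-0.012,0,0],[0,0,0]],[[-0.018,0,0],[0,0,0]],[[-0.024,0,0],[0,0,0]],[[-0.03,0,0],[0,0,0]],[[-0.036,0,0],[0,0,0]],[[-0.042,0,0],[0,0,0]],[[-0.048,0,0],[0,0,0]],[[-0.054,0,0],[0,0,0]],[[-0.06,0,0],[0,0,0]]]' >/dev/null; python3 st.py; done
python3 - <<'E'
from rig import *
from h import *
p,d=get_image("side");cv2.imwrite("pics/s3.png",cv2.resize(p[120:270,250:450,::-1],None,fx=4,fy=4))
E
```

```text
t 8.6 stand mm [[-31.1 132. ]] z 50.0 ang x 89.84 F stand [[0.09 0.71]] -0.09 tilt [ 0. -0.]
t 9.6 stand mm [[-31.2 102. ]] z 50.0 ang x 89.84 F stand [[-0.61  0.58]] 0.35 tilt [0. 0.]
```

View pics/s3.png

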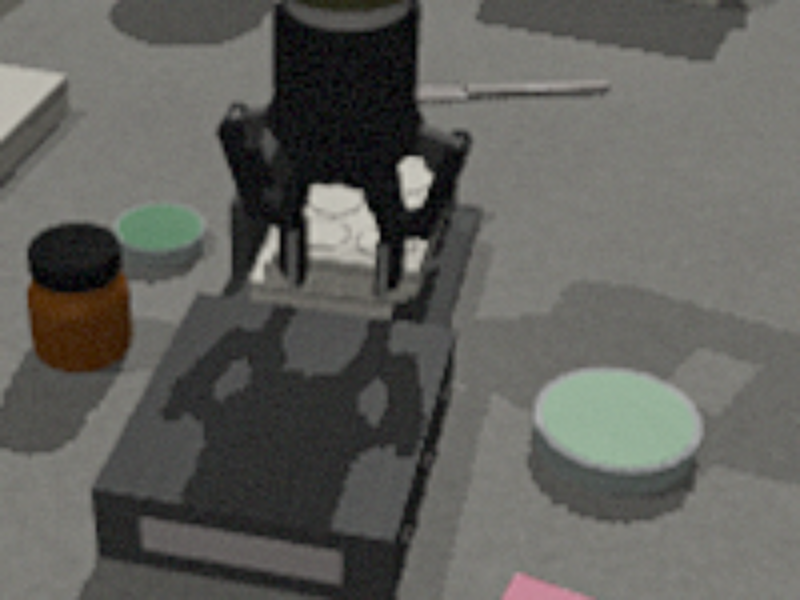

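```bash
python3 - <<'E'
from st import *
for n in ("side","scene"):
    c=camera_params(n);p,d=get_image(n);X,C=cloud(p,d,c);S=tostand(X[:,:2],q)*1000
    for x0 in (-65,-30,10):
        m=(abs(S[:,0]-x0)<7)&(S[:,1]>-70)&(S[:,1]<130)&(X[:,2]<.075)&(X[:,2]>0)
        o=np.argsort(S[m,1]);a=np.c_[S[m,1],X[m,2]*1000,C[m].mean(1)][o].round(0).astype(int)
        a=a[a[:,0]>50]; print(n,x0,[tuple(map(int,t)) for t in a[::max(1,len(a)//25)]])
E
```

```text
side -65 [(51, 10, 32), (53, 11, 27), (55, 9, 26), (58, 10, 32), (60, 64, 103), (62, 9, 26), (64, 9, 27), (65, 8, 43), (68, 64, 180), (71, 28, 94), (73, 32, 99), (75, 65, 156), (81, 63, 186), (88, 65, 145), (89, 47, 108), (90, 48, 108), (91, 56, 87), (91, 59, 97), (92, 54, 81), (94, 61, 98), (106, 71, 55), (109, 61, 2), (109, 75, 15), (110, 70, 23), (111, 65, 7), (113, 67, 65), (115, 60, 76), (122, 47, 75), (124, 49, 75), (126, 48, 92), (129, 49, 60)]
side -30 [(51, 64, 191), (54, 64, 185), (59, 64, 178), (63, 65, 192), (67, 21, 87), (68, 24, 101), (69, 24, 109), (69, 16, 105), (69, 24, 108), (70, 15, 107), (72, 27, 97), (73, 33, 99), (75, 64, 178), (78, 63, 160), (82, 65, 167), (86, 63, 170), (89, 57, 91), (90, 54, 85), (91, 65, 181), (91, 52, 103), (92, 54, 95), (92, 60, 95), (93, 49, 99), (120, 47, 95), (127, 48, 80)]
side 10 [(66, 19, 81), (68, 16, 93), (68, 24, 86), (69, 13, 99), (70, 15, 109), (70, 21, 83), (70, 23, 106), (70, 13, 96), (70, 18, 95), (70, 19, 85), (71, 16, 103), (72, 14, 104), (72, 25, 101), (73, 15, 96), (74, 32, 105), (74, 30, 108), (75, 32, 104), (76, 32, 105
[... 858 characters left out ...]
(69, 66, 156), (70, 61, 174), (71, 63, 142), (73, 62, 172), (75, 62, 149), (75, 62, 171), (77, 61, 148), (79, 61, 124), (80, 59, 145), (81, 61, 145), (82, 61, 146), (84, 61, 147), (85, 62, 145), (86, 61, 145), (87, 62, 145), (90, 63, 120), (91, 60, 128), (111, 7, 51), (128, 44, 29)]
scene 10 [(51, 64, 172), (54, 45, 126), (56, 49, 85), (58, 56, 77), (61, 64, 173), (64, 62, 148), (66, 60, 156), (70, 46, 109), (73, 42, 136), (75, 60, 174), (78, 62, 173), (81, 50, 76), (84, 47, 74), (86, 46, 51), (88, 53, 70), (90, 59, 151), (92, 7, 38), (96, 9, 37), (100, 64, 20), (105, 9, 37), (108, 7, 37), (113, 11, 35), (118, 8, 25), (119, 30, 21), (120, 40, 48), (120, 31, 30), (122, 45, 57), (127, 43, 46)]
```

```bash
python3 -m handwheel '[[[-0.006,0,0],[0,0,0]],[[-0.012,0,0],[0,0,0]],[[-0.018,0,0],[0,0,0]],[[-0.023,0,0],[0,0,0]],[[-0.026,0,0],[0,0,0]],[[-0.028,0,0],[0,0,0]],[[-0.018,0,0],[0,0,0]],[[-0.008,0.02,0],[0,0,0]],[[-0.008,0.02,0],[0,0,0]]]' >/dev/null; python3 st.py
python3 -m handwheel '[[[0,0,0.02],[0,0,0]],[[0,0,0.04],[0,0,0]],[[0,0,0.06],[0,0,0]],[[0,0,0.07],[0,0,0]],[[0,0,0.074],[0,0,0]],[[0,0,0.074],[0,0,0]]]' >/dev/null; python3 st.py
```

```text
t 10.65 stand mm [[-20.   98.9]] z 50.1 ang x 89.9 F stand [[ 0.33 -0.83]] 0.37 tilt [-0.     0.001]
t 11.25 stand mm [[-21.3  98.2]] z 12.7 ang x 89.83 F stand [[ 0.13 -0.39]] 0.44 tilt [ 0. -0.]
```

```bash
python3 -m handwheel '[[[-0.006,0,0],[0,0,0]],[[-0.012,0,0],[0,0,0]],[[-0.016,0,0],[0,0,0]],[[-0.019,0,0],[0,0,0]],[[-0.022,0,0],[0,0,0]],[[-0.025,0,0],[0,0,0]],[[-0.028,0,0],[0,0,0]],[[-0.031,0,0],[0,0,0]],[[-0.034,0,0],[0,0,0]],[[-0.036,0,0],[0,0,0]]]' >/dev/null; python3 st.py; sleep 0
python3 -m handwheel '[[[-0.003,0,0],[0,0,0]],[[-0.005,0,0],[0,0,0]]]' >/dev/null; python3 st.py
```

```text
t 12.25 stand mm [[-21.3  80.2]] z 13.0 ang x 89.84 F stand [[0.31 1.8 ]] 0.97 tilt [ 0. -0.]
t 12.45 stand mm [[-21.3  77.7]] z 12.9 ang x 89.84 F stand [[-0.22  1.47]] 1.19 tilt [ 0. -0.]
```

```bash
for i in 1 2 3; do python3 -m handwheel '[[[-0.001,0,0],[0,0,0]],[[-0.002,0,0],[0,0,0]]]' >/dev/null; python3 st.py; done
```

```text
t 12.65 stand mm [[-21.3  76.7]] z 13.0 ang x 89.84 F stand [[0.7  1.92]] 0.64 tilt [ 0. -0.]
t 12.85 stand mm [[-21.3  75.9]] z 12.9 ang x 89.84 F stand [[0.21 6.26]] 2.15 tilt [ 0. -0.]
t 13.05 stand mm [[-21.4  76. ]] z 13.0 ang x 89.84 F stand [[ 1.79 11.46]] 3.02 tilt [ 0.002 -0.   ]
```

```bash
python3 -m handwheel '[[[0.01,0,0],[0,0,0]],[[0.04,0,0],[0,0,0]],[[0.044,0,-0.04],[0,0,0]],[[0.044,0,-0.12],[0,0,0]],[[0.044,0,-0.18],[0,0,0]],[[0.044,0,-0.18],[0,0,0]]]' >/dev/null; python3 st.py
python3 -m handwheel '[[[-0.06,-0.17,0],[0,0,0.05]],[[-0.15,-0.17,0],[0,0,0.1]],[[-0.18,-0.17,0],[0,0,0.15]],[[-0.18,-0.17,0],[0,0,0.2]],[[-0.18,-0.17,0],[0,0,0.25]],[[-0.18,-0.17,0],[0,0,0.3]],[[-0.18,-0.17,0],[0,0,0.35]],[[-0.18,-0.17,0],[0,0,0.4]],[[-0.18,-0.17,0],[0,0,0.45]],[[-0.18,-0.17,0],[0,0,0.5]]]' >/dev/null
python3 -m handwheel '[[[0,0,0],[0,0,0.02]]]' >/dev/null;python3 st.py
python3 - <<'E'
from st import *
c=camera_params("wrist");p,d=get_image("wrist");np.savez("pics/w4cam.npz",**c)
cv2.imwrite("pics/w4.png",p[:,:,::-1]);np.save("pics/w4.npy",d)
E
```

```text
t 13.65 stand mm [[-19.6  96.8]] z 106.5 ang x 89.87 F stand [[0.56 0.21]] -0.04 tilt [-0.003  0.007]
t 14.75 stand mm [[-106.7    7.7]] z 102.2 ang x 0.02 F stand [[-0.08 -0.22]] -0.2 tilt [-0.001 -0.001]
```

View pics/w4.png

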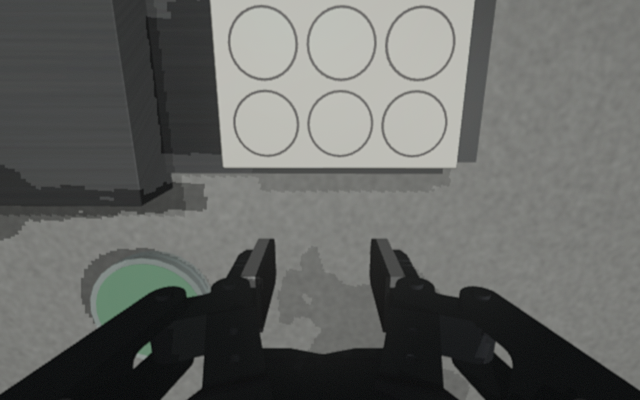

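The loose plate is seen square, right edge against the side fence (475,80), its near edge along row 167. Now lower and push towards the back fence.

```bash
python3 - <<'E'
from st import *
c=np.load("pics/w4cam.npz")
print(tostand([ray(u,.062,c) for u in ((223,167),(458,167),(470,0),(211,0))],q)*1000)
E
python3 -m handwheel '[[[0,0,0.08],[0,0,0]],[[0,0,0.15],[0,0,0]],[[0,0,0.172],[0,0,0]],[[0,0,0.178],[0,0,0]],[[0,0,0.178],[0,0,0]]]' >/dev/null; python3 st.py
python3 -m handwheel '[[[0.006,0,0],[0,0,0]],[[0.012,0,0],[0,0,0]],[[0.018,0,0],[0,0,0]],[[0.023,0,0],[0,0,0]],[[0.028,0,0],[0,0,0]],[[0.032,0,0],[0,0,0]],[[0.036,0,0],[0,0,0]],[[0.04,0,0],[0,0,0]],[[0.044,0,0],[0,0,0]],[[0.048,0,0],[0,0,0]]]' >/dev/null; python3 st.py
```

```text
[[-72.21513752  63.18407315]
 [-72.02266651 -65.11540768]
 [  9.4062177  -62.03814981]
 [  9.36472249  62.61147416]]
t 15.3 stand mm [[-106.5    7.3]] z 13.7 ang x 0.36 F stand [[0.11 0.45]] 0.02 tilt [-0.001 -0.   ]
t 16.3 stand mm [[-82.4   7.1]] z 13.9 ang x 0.3 F stand [[-0.74 -0.55]] -0.09 tilt [-0. -0.]
```

```bash
python3 -m handwheel '[[[0.004,0,0],[0,0,0.002]],[[0.008,0,0],[0,0,0.002]],[[0.012,0,0],[0,0,0.002]],[[0.016,0,0],[0,0,0.002]],[[0.02,0,0],[0,0,0.002]],[[0.024,0,0],[0,0,0.002]],[[0.028,0,0],[0,0,0.002]],[[0.032,0,0],[0,0,0.002]],[[0.036,0,0],[0,0,0.002]],[[0.04,0,0],[0,0,0.002]]]' >/dev/null; python3 st.py
python3 -m handwheel '[[[0.003,0,0],[0,0,0]],[[0.006,0,0],[0,0,0]],[[0.009,0,0],[0,0,0]]]' >/dev/null; python3 st.py
```

```text
t 17.3 stand mm [[-62.5   7.3]] z 13.9 ang x -0.06 F stand [[-2.    0.24]] 0.34 tilt [-0. -0.]
t 17.6 stand mm [[-57.9   7.2]] z 13.9 ang x -0.07 F stand [[-1.3   1.09]] 0.16 tilt [-0. -0.]
```

```bash
for i in 1 2; do python3 -m handwheel '[[[0.0015,0,0],[0,0,0]],[[0.003,0,0],[0,0,0]]]' >/dev/null; python3 st.py; done
```

```text
t 17.8 stand mm [[-57.4   7.2]] z 13.9 ang x -0.06 F stand [[-10.43  -2.78]] 4.6 tilt [-0.002 -0.   ]
t 18.0 stand mm [[-57.5   7.3]] z 13.9 ang x -0.05 F stand [[-20.71  -4.05]] 10.89 tilt [-0.006 -0.001]
```

```bash
python3 -m handwheel '[[[-0.006,0,0],[0,0,0]],[[-0.03,0,0],[0,0,0]],[[-0.06,0,0],[0,0,0]],[[-0.09,0,-0.06],[0,0,0]],[[-0.1,0,-0.16],[0,0,0]],[[-0.1,0,-0.26],[0,0,0]],[[-0.06,-0.06,-0.4],[0,0,0]],[[-0.04,-0.06,-0.45],[0,0,0]],[[-0.04,-0.06,-0.45],[0,0,0]],[[-0.04,-0.06,-0.45],[0,0,0]]]' >/dev/null; python3 st.py
python3 - <<'E'
from st import *
c=camera_params("wrist");p,d=get_image("wrist");np.savez("pics/w5cam.npz",**c)
cv2.imwrite("pics/w5f.png",p[:,:,::-1]);np.save("pics/w5.npy",d)
K=c["K"]
P=np.array([[-87,-76,8],[60,100,8],[60,-76,58],[-87,100,8]])/1e3
R=np.array([[np.cos(q[2]),-np.sin(q[2])],[np.sin(q[2]),np.cos(q[2])]])
W=np.c_[P[:,:2]@R.T+q[:2],P[:,2]]; Y=W@c["R"].T+c["t"]; uv=Y[:,:2]/Y[:,2:]*K[0,0]+K[:2,2]; print(uv)
lo=np.clip(uv.min(0).astype(int)-5,0,None);hi=np.minimum(uv.max(0).astype(int)+5,[640,400]);print(lo,hi)
s=min(800/(hi-lo)[0],600/(hi-lo)[1]);print(s)
im=cv2.convertScaleAbs(p[lo[1]:hi[1],lo[0]:hi[0],::-1],alpha=1.3)
cv2.imwrite("pics/w5.png",cv2.resize(im,None,fx=s,fy=s,interpolation=cv2.INTER_CUBIC))
E
```

```text
t 19.0 stand mm [[-74.2  37.2]] z 239.9 ang x -0.01 F stand [[-0.09 -0.53]] -0.61 tilt [0.003 0.002]
[[423.71537725 177.63519531]
 [261.61949241  35.56378007]
 [453.70429986  24.71680353]
 [267.73312629 177.536098  ]]
[256  19] [458 182]
3.6809815950920246
```

View pics/w5.png

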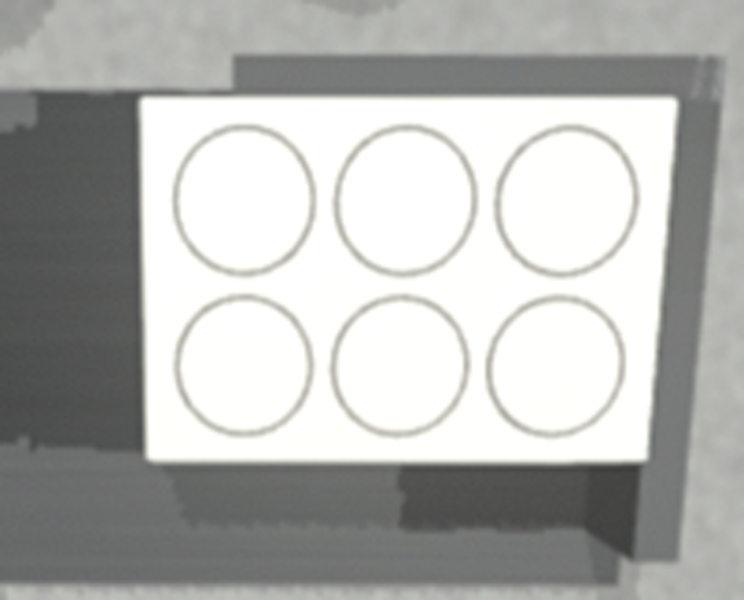

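Viewed from above, the top plate is flush with the back fence (row 97) and the side fence (column 678→648). Checking the lower plates' faces with the side camera.

```bash
python3 - <<'E'
from st import *
c=camera_params("side");p,d=get_image("side")
Xs=[]
for i in range(6):
    p,d=get_image("side"); Xs.append(cloud(p,d,c)[0])
X=np.mean(Xs,0) if all(len(x)==len(Xs[0]) for x in Xs) else Xs[0]
S=tostand(X[:,:2],q)*1000;Z=X[:,2]*1000
for lo,hi in ((12,25),(30,43),(48,61)):
    m=(Z>lo+2)&(Z<hi+2)
    a=m&(abs(S[:,1])<50)&(S[:,0]>-60)&(S[:,0]<-30)
    b=m&(S[:,0]>-38)&(S[:,0]<38)&(S[:,1]>50)&(S[:,1]<85)
    for k,(n,ax) in zip((a,b),(("-x face",0),("+y face",1))):
        v=S[k][:,ax];w=S[k][:,1-ax]
        pf=np.polyfit(w,v,1) if len(v)>5 else (np.nan,)*2
        print(lo,n,len(v),np.median(v).round(2),"slope deg",np.degrees(pf[0]).round(2), v.std().round(2))
cv2.imwrite("pics/s6.png",cv2.resize(p[140:260,270:430,::-1],None,fx=5,fy=5,interpolation=cv2.INTER_CUBIC))
E
```

```text
12 -x face 27 -47.34 slope deg -0.93 0.51
12 +y face 128 63.98 slope deg 1.18 1.44
30 -x face 38 -47.66 slope deg 0.23 0.75
30 +y face 143 63.18 slope deg -0.07 1.28
48 -x face 42 -45.05 slope deg 0.74 4.14
48 +y face 170 62.95 slope deg 1.1 3.1
```

View pics/s6.png

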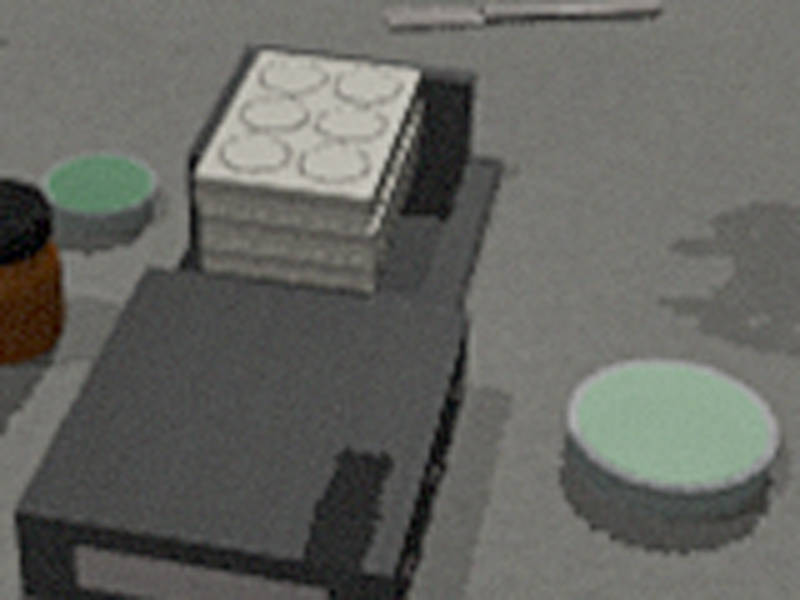

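```bash
python3 - <<'E'
from st import *
c=np.load("pics/w5cam.npz")
L=lambda l:[(a/3.681+256-.35,b/3.681+19-.35) for a,b in l]
B=np.array([ray(u,.058,c) for u in L([(724,57),(233,55),(678,561)])]); P=np.array([ray(u,.062,c) for u in L([(140,97),(678,97),(648,462),(147,460)])])
print((tostand(B,q)*1000).round(1)); print((tostand(P,q)*1000).round(1)); print((tostand([ray(u,.008,c) for u in L([(200,583),(600,583)])],q)*1000).round(1))
s,r=rig2(np.array([[53,-76],[53,42],[-70,-76]])/1e3,B); print(s[:2],np.degrees(s[2]),(r*1e3).round(1)); p,r=rig2(PL,P)
print("top in stand",tostand(p[:2],s)*1000,np.degrees(p[2]-s[2]),"offset of q",tostand(s[:2],q)*1000)
E
```

```text
[[ 52.5 -75.6]
 [ 52.9  41.4]
 [-69.6 -75.9]]
[[ 43.   63.5]
 [ 43.1 -64.2]
 [-43.1 -64.5]
 [-42.7  63.5]]
[[-86.4  52.3]
 [-86.3 -70.2]]
[ 0.55552967 -0.1074282 ] 9.278589409704654 [[ 0.5 -0.4]
 [-0.   0.6]
 [-0.5 -0.2]]
top in stand [[ 0.14349567 -0.38407877]] -0.011426676610892165 offset of q [[-0.07396709 -0.01646193]]
```

The stand calibration holds within 0.5 mm and the top plate is square. But the lower two stick out about 3 mm towards −x, because the fingers are wider higher up. I'll tilt the tool 12° so only the tips touch, and nudge low, then mid.

```bash
python3 -m handwheel '[[[-0.03,0.058,0.05],[0,0.0667,0]],[[-0.03,0.058,0.15],[0,0.0667,0]],[[-0.03,0.058,0.25],[0,0.0667,0]],[[-0.03,0.058,0.33],[0,0.0667,0]],[[-0.03,0.058,0.38],[0,0.0667,0]],[[-0.03,0.058,0.42],[0,0.0667,0]],[[-0.03,0.058,0.45],[0,0.0667,0]],[[-0.03,0.058,0.458],[0,0.0667,0]],[[-0.03,0.058,0.458],[0,0.0667,0]]]' >/dev/null; python3 st.py
```

```text
t 20.3 stand mm [[-90.1   8.3]] z 9.7 ang x -0.08 F stand [[-0.6   0.05]] -0.21 tilt [ 0.207 -0.001]
```

```bash
python3 -m handwheel '[[[0.01,0,0],[0,0,0]],[[0.022,0,0.002],[0,0,0]],[[0.034,0,0.005],[0,0,0]],[[0.044,0,0.007],[0,0,0]],[[0.0515,0,0.0083],[0,0,0]]]' >/dev/null; python3 st.py
python3 -m handwheel '[[[0.003,0,0.0006],[0,0,0]],[[0.006,0,0.0012],[0,0,0]],[[0.009,0,0.0018],[0,0,0]],[[0.012,0,0.0024],[0,0,0]]]' >/dev/null; python3 st.py
```

```text
t 20.8 stand mm [[-63.3   8.2]] z 11.4 ang x -0.04 F stand [[-0.02  0.48]] -0.65 tilt [0.208 0.   ]
t 21.2 stand mm [[-57.8   8.2]] z 11.3 ang x -0.07 F stand [[ 0.02 -1.02]] -1.22 tilt [ 0.208 -0.   ]
```

```bash
for i in 1 2 3; do python3 -m handwheel '[[[0.001,0,0.0002],[0,0,0]],[[0.002,0,0.0004],[0,0,0]]]' >/dev/null; python3 st.py;done
```

```text
t 21.4 stand mm [[-56.8   8.2]] z 11.3 ang x -0.06 F stand [[0.08 0.66]] 0.07 tilt [ 0.208 -0.   ]
t 21.6 stand mm [[-55.9   8.3]] z 11.3 ang x -0.06 F stand [[-1.57 -0.07]] -0.57 tilt [ 0.208 -0.   ]
t 21.8 stand mm [[-55.1   8.5]] z 11.2 ang x -0.06 F stand [[-3.22  0.56]] 1.26 tilt [ 0.207 -0.001]
```

```bash
for i in 1 2; do python3 -m handwheel '[[[0.001,0,0.0002],[0,0,0]],[[0.002,0,0.0004],[0,0,0]]]' >/dev/null; python3 st.py;done
```

```text
t 22.0 stand mm [[-53.9   8.5]] z 11.3 ang x -0.06 F stand [[-2.57  0.78]] 0.33 tilt [ 0.207 -0.001]
t 22.2 stand mm [[-53.5   8.7]] z 11.2 ang x -0.06 F stand [[-8.36  1.36]] 4.81 tilt [ 0.206 -0.001]
```

Low reached the fence, having moved about 2.5 mm. Next, the mid plate.

```bash
python3 -m handwheel '[[[-0.01,0,-0.002],[0,0,0]],[[-0.02,0,-0.004],[0,0,0]],[[-0.018,0,-0.015],[0,0,0]],[[-0.012,0,-0.039],[0,0,0]],[[-0.012,0,-0.039],[0,0,0]]]' >/dev/null; python3 st.py
python3 -m handwheel '[[[0.002,0,0.0004],[0,0,0]],[[0.005,0,0.001],[0,0,0]],[[0.008,0,0.0016],[0,0,0]]]' >/dev/null; python3 st.py
for i in 1 2; do python3 -m handwheel '[[[0.001,0,0.0002],[0,0,0]],[[0.002,0,0.0004],[0,0,0]]]' >/dev/null; python3 st.py;done
```

```text
t 22.7 stand mm [[-61.8   7.5]] z 30.7 ang x -0.05 F stand [[-0.16 -0.09]] -0.0 tilt [0.211 0.002]
t 23.0 stand mm [[-58.5   8.3]] z 28.9 ang x -0.07 F stand [[-0.14  0.  ]] -0.56 tilt [ 0.208 -0.   ]
t 23.2 stand mm [[-57.5   8.3]] z 29.1 ang x -0.06 F stand [[-0.24  0.05]] -0.09 tilt [ 0.208 -0.   ]
t 23.4 stand mm [[-56.5   8.3]] z 29.2 ang x -0.06 F stand [[-0.6   1.59]] 0.05 tilt [ 0.208 -0.   ]
```

```bash
for i in 1 2 3; do python3 -m handwheel '[[[0.001,0,0.0002],[0,0,0]],[[0.002,0,0.0004],[0,0,0]]]' >/dev/null; python3 st.py;done
```

```text
t 23.6 stand mm [[-55.5   8.2]] z 29.3 ang x -0.06 F stand [[-0.31  0.07]] -0.29 tilt [0.208 0.   ]
t 23.8 stand mm [[-54.6   8.2]] z 29.3 ang x -0.06 F stand [[-1.69 -1.24]] 0.85 tilt [ 0.208 -0.   ]
t 24.0 stand mm [[-53.6   8.3]] z 29.3 ang x -0.06 F stand [[-4.12 -1.25]] 1.37 tilt [ 0.208 -0.   ]
```

```bash
python3 -m handwheel '[[[0.0008,0,0.0002],[0,0,0]]]' >/dev/null; python3 st.py;python3 -m handwheel '[[[0.0008,0,0.0002],[0,0,0]]]' >/dev/null; python3 st.py
```

```text
t 24.1 stand mm [[-53.5   8.3]] z 29.2 ang x -0.06 F stand [[-6.9  -2.27]] 2.99 tilt [ 0.207 -0.   ]
t 24.2 stand mm [[-53.4   8.3]] z 29.2 ang x -0.06 F stand [[-7.96 -3.42]] 5.12 tilt [ 0.206 -0.   ]
```

Mid is home too. Now the same tip-only nudges on the +y side.

```bash
python3 -m handwheel '[[[-0.02,0,-0.004],[0,0,0]],[[-0.06,0,-0.012],[0,0,0]],[[-0.098,0,-0.021],[0,0,0]],[[-0.08,0,-0.1],[0,-0.03,0]],[[-0.06,0,-0.19],[0,-0.0667,0]],[[-0.056,0,-0.216],[0,-0.0667,0]],[[-0.056,0,-0.216],[0,-0.0667,0]]]' >/dev/null; python3 st.py
python3 -m handwheel '[[[0.01,-0.08,0],[0,0,-0.05]],[[0.05,-0.14,0],[0,0,-0.1]],[[0.1,-0.174,0],[0,0,-0.15]],[[0.15,-0.174,0],[0,0,-0.2]],[[0.177,-0.174,0],[0,0,-0.25]],[[0.177,-0.174,0],[0,0,-0.3]],[[0.177,-0.174,0],[0,0,-0.35]],[[0.177,-0.174,0],[0,0,-0.4]],[[0.177,-0.174,0],[0,0,-0.45]],[[0.177,-0.174,0],[0,0,-0.5]]]' >/dev/null; python3 st.py
```

```text
t 24.9 stand mm [[-101.2    7.7]] z 131.5 ang x -0.0 F stand [[0.7  0.12]] -0.51 tilt [0.005 0.003]
t 25.9 stand mm [[-14.7  95.4]] z 127.7 ang x 86.24 F stand [[0.6  0.22]] -0.14 tilt [ 0.002 -0.001]
```

```bash
python3 -m handwheel '[[[0,0,0],[0,0,-0.02]],[[0,0,0],[0,0,-0.02]]]' >/dev/null; python3 st.py
python3 -m handwheel '[[[0,0,0.03],[0,-0.04,0]],[[0,0,0.09],[0,-0.0667,0]],[[0,0,0.15],[0,-0.0667,0]],[[0,0,0.19],[0,-0.0667,0]],[[0,0,0.22],[0,-0.0667,0]],[[0,0,0.232],[0,-0.0667,0]],[[0,0,0.232],[0,-0.0667,0]]]' >/dev/null; python3 st.py
```

```text
t 26.1 stand mm [[-14.6  95.3]] z 127.8 ang x 89.5 F stand [[-0.25  1.09]] -0.09 tilt [ 0.001 -0.001]
t 26.8 stand mm [[-14.5  95.2]] z 12.3 ang x 89.44 F stand [[-0.23 -0.11]] 0.24 tilt [-0.207 -0.001]
```

```bash
python3 -m handwheel '[[[-0.006,0,0.0013],[0,0,-0.003]],[[-0.012,0,0.0026],[0,0,-0.003]],[[-0.018,0,0.0038],[0,0,-0.003]],[[-0.023,0,0.0049],[0,0,-0.003]],[[-0.026,0,0.0055],[0,0,-0.003]],[[-0.029,0,0.0062],[0,0,-0.003]],[[-0.031,0,0.0066],[0,0,-0.003]],[[-0.033,0,0.007],[0,0,-0.003]]]' >/dev/null; python3 st.py
for i in 1 2; do python3 -m handwheel '[[[-0.001,0,0.0002],[0,0,0]],[[-0.002,0,0.0004],[0,0,0]]]' >/dev/null; python3 st.py;done
```

```text
t 27.6 stand mm [[-14.   78.2]] z 13.1 ang x 90.04 F stand [[ 0.5  -0.34]] -0.09 tilt [-0.208 -0.002]
t 27.8 stand mm [[-14.   77.3]] z 13.1 ang x 90.04 F stand [[-0.65 -0.15]] 0.07 tilt [-0.208 -0.002]
t 28.0 stand mm [[-14.   76.3]] z 13.1 ang x 90.04 F stand [[-0.24  0.49]] 0.13 tilt [-0.208 -0.002]
```

```bash
for i in 1 2; do python3 -m handwheel '[[[-0.001,0,0.0002],[0,0,0]],[[-0.002,0,0.0004],[0,0,0]]]' >/dev/null; python3 st.py;done;  python3 -m handwheel '[[[-0.001,0,0.0002],[0,0,0]]]' >/dev/null; python3 st.py
```

```text
t 28.2 stand mm [[-14.   75.2]] z 13.1 ang x 90.04 F stand [[0.21 0.68]] -1.44 tilt [-0.208 -0.002]
t 28.4 stand mm [[-14.   74.2]] z 13.2 ang x 90.03 F stand [[0.2  0.38]] -0.22 tilt [-0.208 -0.002]
t 28.5 stand mm [[-14.1  73.7]] z 13.2 ang x 90.03 F stand [[0.19 0.54]] -0.61 tilt [-0.208 -0.002]
```

```bash
for i in 1 2 3; do python3 -m handwheel '[[[-0.001,0,0.0002],[0,0,0]]]' >/dev/null; python3 st.py;done
```

```text
t 28.6 stand mm [[-14.1  73.2]] z 13.2 ang x 90.03 F stand [[-0.7  -0.67]] 0.33 tilt [-0.208 -0.002]
t 28.7 stand mm [[-14.1  72.7]] z 13.2 ang x 90.03 F stand [[0.48 2.79]] 1.24 tilt [-0.208 -0.002]
t 28.8 stand mm [[-14.1  72.4]] z 13.1 ang x 90.03 F stand [[0.34 2.33]] 0.35 tilt [-0.207 -0.002]
```

```bash
for i in 1 2; do python3 -m handwheel '[[[-0.001,0,0.0002],[0,0,0]]]' >/dev/null; python3 st.py;done
```

```text
t 28.9 stand mm [[-14.2  72. ]] z 13.1 ang x 90.03 F stand [[-0.62  4.26]] 1.46 tilt [-0.207 -0.002]
t 29.0 stand mm [[-14.2  71.9]] z 13.1 ang x 90.03 F stand [[0.16 8.98]] 2.61 tilt [-0.207 -0.002]
```

```bash
python3 -m handwheel '[[[0.01,0,-0.002],[0,0,0]],[[0.012,0,-0.003],[0,0,0]],[[0.008,0,-0.02],[0,0,0]],[[0.0046,0,-0.036],[0,0,0]],[[0.0046,0,-0.036],[0,0,0]]]' >/dev/null; python3 st.py
python3 -m handwheel '[[[-0.002,0,0.0004],[0,0,0]],[[-0.005,0,0.001],[0,0,0]],[[-0.007,0,0.0014],[0,0,0]],[[-0.009,0,0.0018],[0,0,0]]]' >/dev/null; python3 st.py
for i in 1 2; do python3 -m handwheel '[[[-0.001,0,0.0002],[0,0,0]]]' >/dev/null; python3 st.py;done
```

```text
t 29.5 stand mm [[-13.3  76.7]] z 31.9 ang x 90.0 F stand [[ 0.83 -0.76]] 0.43 tilt [-0.209  0.001]
t 29.9 stand mm [[-14.1  72.5]] z 30.2 ang x 90.03 F stand [[0.1  0.68]] -0.54 tilt [-0.208 -0.002]
t 30.0 stand mm [[-14.3  72.2]] z 30.1 ang x 90.02 F stand [[-0.74  1.92]] -0.33 tilt [-0.207 -0.003]
t 30.1 stand mm [[-14.4  72. ]] z 30.1 ang x 90.03 F stand [[-2.09  5.53]] 0.51 tilt [-0.207 -0.003]
```

```bash
python3 -m handwheel '[[[-0.0006,0,0.0001],[0,0,0]]]' >/dev/null; python3 st.py
python3 -m handwheel '[[[0.01,0,-0.002],[0,0,0]],[[0.012,0,-0.003],[0,0,0]],[[0.008,0,-0.02],[0,0,0]],[[0.0046,0,-0.038],[0,0,0]],[[0.0046,0,-0.038],[0,0,0]]]' >/dev/null; python3 st.py
python3 -m handwheel '[[[-0.002,0,0.0004],[0,0,0]],[[-0.005,0,0.001],[0,0,0]],[[-0.007,0,0.0014],[0,0,0]],[[-0.009,0,0.0018],[0,0,0]]]' >/dev/null; python3 st.py
for i in 1 2; do python3 -m handwheel '[[[-0.001,0,0.0002],[0,0,0]]]' >/dev/null; python3 st.py;done
```

```text
t 30.2 stand mm [[-14.5  71.9]] z 30.2 ang x 90.03 F stand [[-0.76  6.4 ]] 0.22 tilt [-0.207 -0.003]
t 30.7 stand mm [[-13.1  77.1]] z 50.2 ang x 90.0 F stand [[0.62 0.1 ]] -0.31 tilt [-0.209  0.001]
t 31.1 stand mm [[-14.1  72.7]] z 48.4 ang x 90.03 F stand [[0.03 0.66]] 0.25 tilt [-0.208 -0.002]
t 31.2 stand mm [[-14.   72.2]] z 48.4 ang x 90.03 F stand [[-0.22 -0.11]] 0.05 tilt [-0.208 -0.002]
t 31.3 stand mm [[-14.1  72. ]] z 48.4 ang x 90.02 F stand [[0.2 2.7]] -0.57 tilt [-0.207 -0.002]
```

```bash
python3 -m handwheel '[[[-0.001,0,0.0002],[0,0,0]]]' >/dev/null; python3 st.py
python3 -m handwheel '[[[0.02,0,-0.004],[0,0,0]],[[0.04,0,-0.01],[0,0,0]],[[0.03,0,-0.1],[0,0,0]],[[0.03,0,-0.2],[0,0.0667,0]],[[0.03,0,-0.3],[0,0.0667,0]],[[0.03,-0.05,-0.38],[0,0.0667,0]],[[0.06,-0.15,-0.4],[0,0.0667,0]],[[0.06,-0.25,-0.4],[0,0.0667,0]],[[0.06,-0.3,-0.4],[0,0.0667,0]],[[0.06,-0.3,-0.4],[0,0.0667,0]]]' >/dev/null; python3 st.py
python3 - <<'E'
from st import *
c=camera_params("side");Xs=[]
ds=[]
for i in range(12):
    p,d=get_image("side"); ds.append(d)
d=np.mean(ds,0)*(np.min(ds,0)>0); X=cloud(p,d,c)[0]
S=tostand(X[:,:2],q)*1000;Z=X[:,2]*1000
for lo,hi in ((12,24),(30,42),(48,60)):
    m=(Z>lo+2)&(Z<hi+2)
    a=m&(abs(S[:,1])<50)&(S[:,0]>-55)&(S[:,0]<-37)
    b=m&(S[:,0]>-36)&(S[:,0]<36)&(S[:,1]>55)&(S[:,1]<72)
    for k,(n,ax) in zip((a,b),(("-x face",0),("+y face",1))):
        v=S[k][:,ax];w=S[k][:,1-ax]; pf=np.polyfit(w,v,1)
        print(lo,n,len(v),np.median(v).round(2),"deg",np.degrees(pf[0]).round(2), v.std().round(2))
cv2.imwrite("pics/s7.png",cv2.resize(p[140:215,285:385,::-1],None,fx=8,fy=8,interpolation=cv2.INTER_CUBIC))
E
```

```text
t 31.4 stand mm [[-14.1  71.9]] z 48.4 ang x 90.02 F stand [[0.85 6.12]] 1.16 tilt [-0.207 -0.002]
t 32.4 stand mm [[-166.5  143.4]] z 238.7 ang x 90.0 F stand [[0.25 0.07]] 0.02 tilt [-0.001 -0.002]
12 -x face 25 -45.41 deg -0.03 0.11
12 +y face 113 63.13 deg 0.09 0.38
30 -x face 27 -45.71 deg 0.17 0.12
30 +y face 117 63.01 deg -0.12 0.41
48 -x face 24 -45.32 deg 0.02 0.1
48 +y face 125 63.05 deg -0.01 0.43
```

View pics/s7.png

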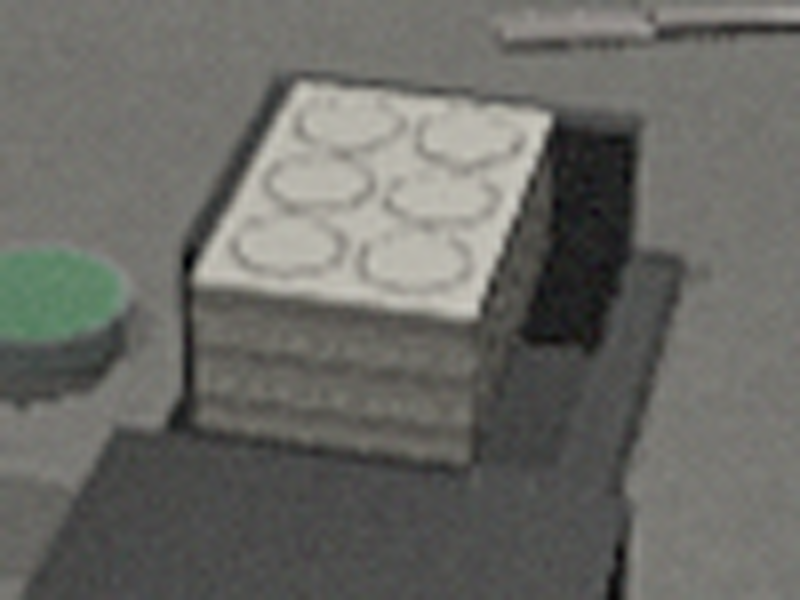

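The pile now looks like one block: right-hand corner edge straight from (480,320) to (470,465), left-hand edge straight. Face depths of the three plates agree within 0.4 mm and 0.2°. The arm is clear, so I'm handing in.

```bash
python3 -c "
from rig import *
print(close_job())"
```

```text
the job is handed in; nothing more can be done
None
```

I slid the loose plate onto the pile and squared all three plates against both fences, then handed the job in at about 33 s; side-camera depth puts the faces within 0.4 mm and 0.2° of each other, and one push briefly reached 21 N against the 28 N crack limit.

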